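# Pack the lunch tray and leave the look-alikes

### The job

Pack the wooden lunch tray: stand the salt shaker upright in the square cup, set the smaller of the two tomatoes in the round dish, and lay the shorter of the two spoons flat and lengthwise in the long trough. Leave the flat-capped spice jar, the bigger tomato and the longer spoon where they are.

Things in the scene. Friction and masses are not known exactly. Their poses are not given: they have to be found in the camera images.
- tray: Light wooden lunch tray, 196 (its x) x 288 (its y) mm, fixed on the worktop, base 8 mm thick with a rim 14 mm high; origin at the centre of its underside. The trough, the square cup and the round dish stand on its base in a row along its y axis, 90 mm apart, in any order, and cannot move. Wall cabinets overhang the rear of the worktop (x above about 0.58 m, from 0.57 m up), so an arm should not swing far out between picks.
- trough_floor (a point): Long white trough in the tray, 164 x 80 mm outside, inside 158 (x) x 74 (y) mm; this point is the centre of its inner floor (11 mm above the worktop), walls rise 8 mm above it; x runs along its length. For the shorter spoon.
- well_floor (a point): Square white cup in the tray, 70 x 70 mm outside, inside 64 x 64 mm; this point is the centre of its inner floor (11 mm above the worktop), walls rise 23 mm above it. For the salt shaker.
- dish_floor (a point): Round white dish in the tray, 76 mm across outside, about 68 mm inside at the rim; this point is the centre of its inner floor (12 mm above the worktop), the rim rises 8 mm above it. For the smaller tomato.
- shaker_center (a point): Salt shaker: clear round body with a grey domed cap with holes, 44 mm across, 90 mm high (about 34 mm across in its top 16 mm), standing upright, about 0.1 kg; this point is its centre, half-way up, z upward.
- small_tomato_center (a point): The smaller tomato, 56 mm across, 57 mm high with its stalk, stalk up, about 0.08 kg; this point is its centre, half-way up. Graspable across any direction.
- short_spoon_center (a point): The shorter spoon (teaspoon), 130 mm long, 27 mm wide at the bowl, narrowing to the red handle, about 18 mm between the fingers at the middle, 12 mm high, about 20 g, lying flat; its balance point is near its middle; this point is the middle of its length, half-way up; x runs along its length.
- jar_center (a point): Spice jar, a look-alike of the shaker with a flat, black, straight-sided cap, 41 mm across, 105 mm high, standing; this point is its centre. To be left.
- big_tomato_center (a point): The bigger tomato, 74 mm across, 78 mm high; this point is its centre. To be left.
- long_spoon_center (a point): The longer spoon, 188 mm long, 38 mm wide at the bowl, same pattern as the shorter one; this point is the middle of its length, x along it. To be left.

How it is judged:
By the outcome, as a careful person would: the job done as asked, in the order asked, and still so for the second after the job is handed in, with the robot touching nothing.
It also fails if it takes over 104 s, if anything falls off the work surface, if the arm or the gripper's body presses on something with over 40 N, if the wrist force passes 120 N, or if a joint passes its speed limit or range.

### The arm

A 6-joint arm with a two-finger parallel gripper is mounted at the origin on a cart in front of the work surface, level with it; the furniture and walls round the work are solid. World frame = base frame: x ahead of the robot, y to its left, z up, the work surface at z = 0. Lengths are in mm, angles in degrees, forces in N, time in s.
With the tool pointing down it reaches from about 350 to 975 mm from the base axis. Payload 17.4 kg.
Tool frame: the origin (TCP) lies on the centre line of the jaws, within the pads' length; the fingertips stand 14 mm ahead of it and the grasp point (between the pads) lies 5 mm behind it; z points along the fingers, y is the line along which they close (so a half turn about z gives the same grasp; the last joint's range is limited). The gripper opens to 85 mm and grips with 20 to 120 N. Pads are 22 mm wide; open, the fingers measure 114 mm over their backs; the gripper's body (76 mm by 85 mm) begins 54 mm behind the grasp point. The pads swing forward as they close: fully open they stand 13 mm farther back than shut.
Start: joints at [-78.942, 6.646, 82.598, -0, 90.757, -2.166], TCP at [154.401, -657.11, 245.303] pointing down, gripper open.
Joint ranges: [-162.19, 162.19], [-47.58, 125.68], [4.15, 143.07], [-65.23, 245.23], [0.69, 171.88], [-170.13, 170.13]. Speed limits (degrees/s): [108.29, 108.29, 127.2, 180, 180, 180].

### API

Orientations are given as a 3x3 rotation matrix whose columns are the frame's x, y, z axes.
In Python, from rig import robot gives the robot as it stands.
- The arm moves only by the tool drive_tool, never from a script. Its argument "deltas" is a list of rows, each an object with "hand": the closure, from -1 (fully open) to 1 (shut), so that 0 is half open; "offset": the shift along the tool's x, y, z in m, a list of three; "yaw": the turn about the tool's z in degrees. A call has 1 to 20 rows; each row is the pose to reach, as a shift and turn from the pose commanded when the call began, along the tool's axes at that moment; what a row does not reach only later rows make up. A row lasts 1/8 s, in which the tool goes at most 62.5 mm and 10.7 degrees, less where a joint would pass 70% of its speed; a pose out of reach is approached as far as the arm can. A call with a gripper value outside its range is refused whole. The fingers move at their own pace and stop on an object; "grip_force" is the grip in N (left out, the last holds). Time passes only in rows, so rows that repeat a pose let the fingers close. It gives the time, the measured TCP pose, the force, the opening and the grip force at its end, in the units of the state.
- robot.get_state(): the state, without advancing time (a new reading comes with each control period).
- robot.camera(name): name is "scene" or "side" or "wrist"; returns a dict with "img" (480x640x3 uint8, blue, green, red), "K" (3x3 intrinsics, pixels), "camera_from_world" (4x4, takes a point from world to camera coordinates). Camera axes: x right, y down, z forward; pixel columns grow to the right and rows downward; lengths in mm; the calibration is good to about 2 mm. A picture is of the moment at which its call begins. There is no depth.
- robot.sign_off(): hands the job in; it is judged then, once.
The state is a dict: "clock": time; "joints": joint angles; "joint_velocities": joint speeds; "tau": joint torques, N m; "eef_pos": TCP position; "ee_rot": TCP orientation; "force": force on the tool from outside, world axes, zero at the start; "moment": the same for the moment, N m; "finger_gap": opening from 0.0 (shut) to 1.0 (fully open); "grip_force": force on a finger pad.
Only numpy, scipy, OpenCV 4.12 (cv2) and the standard library are available. Lean on these libraries where they do the work, as an engineer would, in place of code of your own. Each camera call takes 0.05 s, during which the arm holds its last target. There are 200 camera calls.

## Working session

There is one attempt and no reset: what is moved stays moved. The work goes in short steps, Python scripts to look and compute and a tool call to move; the robot and the scene stay as the last step left them, time stands still between calls to the robot, and variables do not carry over. Pictures are saved under pics/ and viewed, at most 14 in all, crops included, and the job is handed in when it is done.

Besides the shell and the picture viewer there is one more tool, called after "Emit:" as name(argument=value, ...), one argument or row to a line, values as JSON. drive_tool: Moves the arm, as the interface text tells. Its arguments: {"type":"object","properties":{"deltas":{"type":"array"},"grip_force":{"type":"number"}},"required":["deltas"]}

```bash
mkdir -p pics; cat > h.py <<'E'
import numpy as np, cv2, json
from rig import robot
def snap(n,f):
    c=robot.camera(n); cv2.imwrite('pics/'+f,c['img']); np.savez('pics/'+f+'.npz',**c); return c
def ray(f,u,v,z):
    c=np.load('pics/'+f+'.npz'); T=c['camera_from_world']; R=T[:3,:3]; o=-R.T@T[:3,3]
    d=R.T@np.linalg.inv(c['K'])@[u,v,1]; return (o+d*(z-o[2])/d[2]).round(1)
def proj(f,p):
    c=np.load('pics/'+f+'.npz'); T=c['camera_from_world']; q=c['K']@(T[:3,:3]@np.array(p,float)+T[:3,3]); return (q[:2]/q[2]).round(1)
E
python3 - <<'E'
from h import *
for n in ['scene','side']:
    c=snap(n,n+'0.png'); T=c['camera_from_world']; print(n,(-T[:3,:3].T@T[:3,3]).round(), T[:3,:3].round(2).tolist(),c['K'][0,0])
s=robot.get_state(); print({k:np.round(v,3).tolist() for k,v in s.items()})
E
```

```text
scene [-159.  898. 1180.] [[-0.82, -0.57, 0.01], [-0.42, 0.58, -0.7], [0.39, -0.58, -0.71]] 554.7201131621114
side [140. 753. 713.] [[-0.93, -0.38, -0.01], [-0.23, 0.57, -0.79], [0.3, -0.73, -0.62]] 490.15724140619614
{'clock': 0.1, 'joints': [-78.941, 6.671, 82.632, 0.0, 90.756, -2.165], 'joint_velocities': [0.041, -0.093, -0.132, 0.09, -0.023, -0.01], 'tau': [0.004, -73.366, -63.379, 0.0, 0.005, 0.0], 'eef_pos': [154.384, -656.95, 244.647], 'ee_rot': [[0.973, 0.229, -0.0], [0.229, -0.973, 0.001], [0.0, -0.001, -1.0]], 'force': [0.135, -0.329, -0.374], 'moment': [0.027, -0.032, 0.013], 'grip_force': 0.0, 'finger_gap': 1.002}
```

View pics/scene0.png

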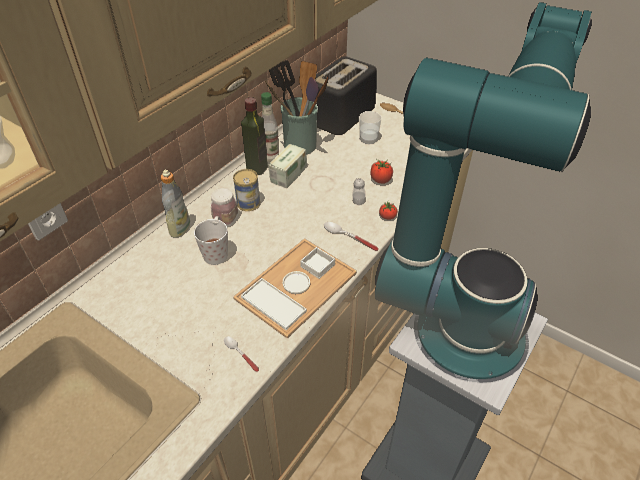

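View pics/side0.png

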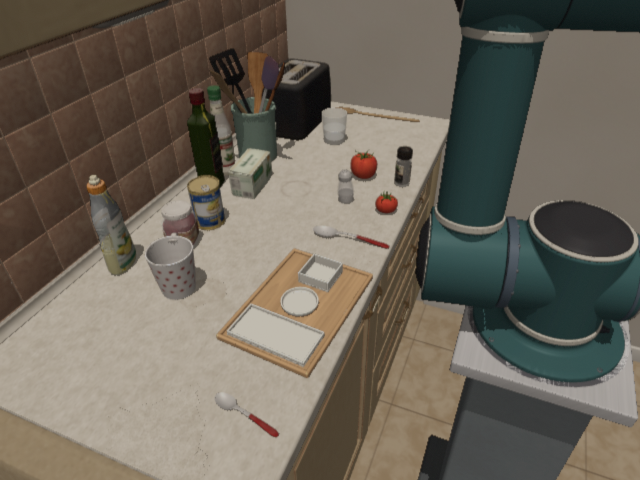

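The scene view shows the shaker at about (359,190), the small tomato at (388,212), one spoon at (350,236) and another at (241,353), with the tray at (295,285). The side view shows the shaker at (345,187), the jar at (403,167), the small tomato at (386,204) and the big tomato at (364,165). I'll enlarge the side view to measure.

```bash
python3 - <<'E'
from h import *
a=cv2.imread('pics/side0.png')
cv2.imwrite('pics/c1.png',cv2.resize(a[130:270,300:440],(800,800))[:600*800//800+200][:800] if 0 else cv2.resize(a[135:255,290:450],(800,600),interpolation=cv2.INTER_CUBIC))
cv2.imwrite('pics/c2.png',cv2.resize(a[240:450,200:400],(571,600),interpolation=cv2.INTER_CUBIC))
print([ray('side0.png',*p,6) for p in [(315,231),(388,245),(216,397),(277,433)]])
E
```

```text
[array([525.5, -98.5,   6. ]), array([ 348.4, -111.6,    6. ]), array([497. , 381.4,   6. ]), array([373.9, 401. ,   6. ])]
```

View pics/c1.png

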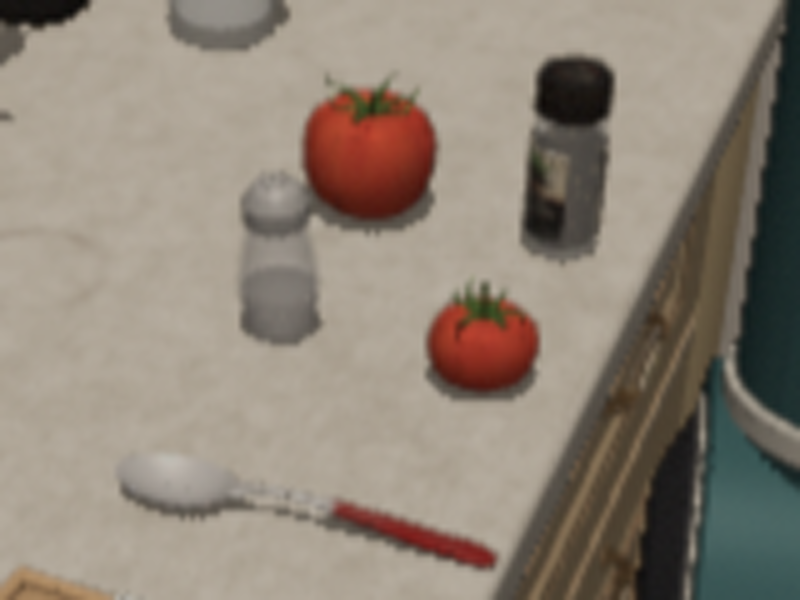

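View pics/c2.png

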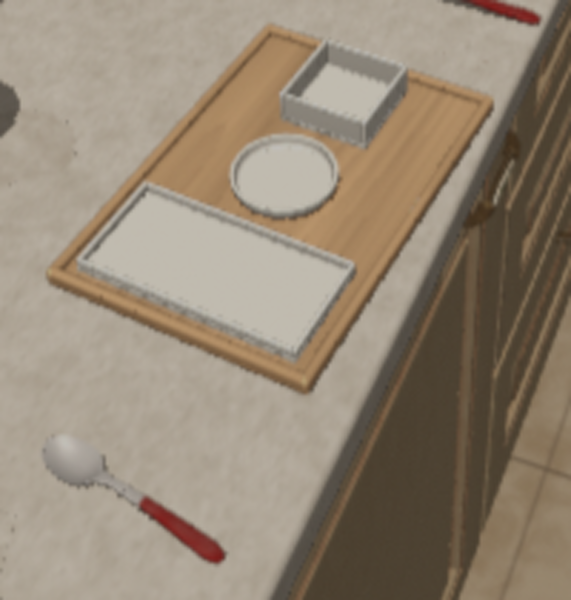

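Spoon lengths work out at 178 mm and 125 mm, so the short one is at y≈390. Crop c2 shows the cup rim centred at (345,83), the dish at (285,175) and the trough rim corners. Crop c1 shows the shaker box at u 240–320, v 172–343 and the small tomato at u 428–540, bottom v 392.

```bash
cat > m.py <<'E'
from h import *
from scipy.optimize import least_squares as ls
f='side0.png'
def C2(u,v): return (np.array([u,v])+.5)/2.857-.5+[200,240]
def C1(u,v): return (np.array([u,v])+.5)/5-.5+[290,135]
# tray local points
L=[];U=[]
for s,p in zip([(98,-144),(-98,-144),(-98,144),(98,144)],[(268,27),(492,100),(308,388),(50,275)]): L.append((*s,14));U.append(C2(*p))
for s,p in zip([(35,-35),(-35,-35),(-35,35),(35,35)],[(327,42),(406,68),(365,125),(282,97)]): L.append((s[0],s[1]-90,34));U.append(C2(*p))
for s,p in zip([(82,-40),(-82,-40),(-82,40),(82,40)],[(147,186),(354,264),(297,352),(79,262)]): L.append((s[0],s[1]+90,19));U.append(C2(*p))
L.append((0,0,20));U.append(C2(285,175))
L=np.array(L,float)
def W(q):
    c,s=np.cos(q[2]),np.sin(q[2]); return np.c_[q[0]+c*L[:,0]-s*L[:,1],q[1]+s*L[:,0]+c*L[:,1],L[:,2]]
r=ls(lambda q:np.ravel([proj(f,p)-u for p,u in zip(W(q),U)]),[430,150,0],diff_step=1e-3,x_scale=[100,100,1])
q=r.x;print('tray',q[:2],np.degrees(q[2]),np.abs(r.fun).max())
c,s=np.cos(q[2]),np.sin(q[2])
for n,d in zip(['cup','dish','trough'],[-90,0,90]): print(n,q[0]-s*d,q[1]+c*d)
t=np.linspace(0,2*np.pi,48)
def bbox(x,y,rings):
    P=np.array([proj(f,(x+R*np.cos(a),y+R*np.sin(a),z)) for R,z in rings for a in t]); return np.r_[P.min(0),P.max(0)]
def fit(b,rings,x0,w):
    r=ls(lambda q:(bbox(*q,rings)-b)*w,x0,diff_step=1e-3);print(r.x,r.fun)
fit(np.r_[C1(240,172),C1(320,343)],[(22,0),(22,60),(17,74),(10,88),(3,90)],[450,-230],[1,1,1,1])
fit(np.r_[C1(428,300),C1(540,392)],[(28*np.cos(a),25+25*np.sin(a)) for a in np.linspace(-1.5,1.5,15)],[370,-200],[1,.3,1,1])
fit(np.r_[C1(523,55),C1(612,258)],[(20.5,0),(20.5,105)],[370,-300],[1,1,1,1])
fit(np.r_[C1(304,85),C1(437,218)],[(37*np.cos(a),35+35*np.sin(a)) for a in np.linspace(-1.5,1.5,15)],[370,-300],[1,.3,1,1])
for p in [(43,450),(222,555),(145,503)]: print(ray(f,*C2(*p),6))
E
python3 m.py
```

```text
tray [456.88022708 138.83537926] 0.0 8.319600980049017
cup 456.88022708145144 48.8353792580732
dish 456.88022708145144 138.8353792580732
trough 456.88022708145144 228.8353792580732
[ 504.88022076 -239.90010386] [-2.1  3.5 -0.5  5.6]
[ 391.19207037 -235.8779746 ] [-0.1   0.27  0.1   3.4 ]
[ 392.7849356  -386.35083648] [-0.6  0.9  0.5  2.4]
[ 504.03904433 -390.9193328 ] [ 0.    0.18  0.1  -0.1 ]
[498.8 382.5   6. ]
[372.6 402.2   6. ]
[426.9 390.3   6. ]
```

```bash
sed -i 's/return (q\[:2\]\/q\[2\]).round(1)/return q[:2]\/q[2]/' h.py; sed -i 's/\[430,150,0\]/[430,150,.1]/' m.py; python3 m.py
```

```text
tray [455.89958128 138.90931873] -4.668343646340334 1.9890148448205593
cup 448.5746751048004 49.20789315497953
dish 455.899581282636 138.90931872607013
trough 463.2244874604716 228.61074429716072
[ 509.53784617 -261.7776544 ] [-0.68839093 -0.92162677  0.66677248  0.81232217]
[ 395.22397448 -249.39178925] [-0.00854958 -0.63807897  0.00840043  0.17902862]
[ 395.2882814  -395.38776189] [-0.51166449 -0.71142128  0.48402093  0.60867244]
[ 504.11902066 -390.71125826] [-0.06636509  0.20163658  0.06627779 -0.06156947]
[498.8 382.5   6. ]
[372.6 402.2   6. ]
[426.9 390.3   6. ]
```

Emit:
drive_tool(
  deltas=[
    {"hand": -1,"offset": [0.015,-0.01,0],"yaw": 0},
    {"hand": -1,"offset": [0.045,-0.03,0.005],"yaw": 2},
    {"hand": -1,"offset": [0.08,-0.056,0.01],"yaw": 3},
    {"hand": -1,"offset": [0.12,-0.083,0.015],"yaw": 4},
    {"hand": -1,"offset": [0.16,-0.111,0.015],"yaw": 5},
    {"hand": -1,"offset": [0.2,-0.139,0.02],"yaw": 6},
    {"hand": -1,"offset": [0.24,-0.167,0.02],"yaw": 8},
    {"hand": -1,"offset": [0.28,-0.195,0.025],"yaw": 9},
    {"hand": -1,"offset": [0.32,-0.222,0.03],"yaw": 10},
    {"hand": -1,"offset": [0.36,-0.25,0.035],"yaw": 11},
    {"hand": -1,"offset": [0.4,-0.278,0.04],"yaw": 12},
    {"hand": -1,"offset": [0.425,-0.295,0.045],"yaw": 13},
    {"hand": -1,"offset": [0.436,-0.303,0.045],"yaw": 13},
    {"hand": -1,"offset": [0.436,-0.303,0.045],"yaw": 13},
    {"hand": -1,"offset": [0.436,-0.303,0.045],"yaw": 13},
  ],
  grip_force=30,
)

```text
clock: 1.98
eef_pos: [509.0, -263.0, 200.5]
ee_rot: [[1.0, 0.004, 0.0], [0.004, -1.0, -0.0], [0.0, 0.0, -1.0]]
force: [0.5, 0.4, -0.6]
finger_gap: 1.003
grip_force: 0.0
```

```bash
python3 - <<'E'
from h import *
snap('wrist','w1.png'); s=robot.get_state(); print(s['eef_pos'],np.round(s['ee_rot'],3).tolist(),s['joints'])
for p in [(509.5,-261.8,90),(509.5,-261.8,0),(395.2,-249.4,28),(504,-391,0)]: print(proj('w1.png',p))
E
```

```text
[ 508.96824382 -263.14585016  200.53321667] [[1.0, 0.003, 0.0], [0.003, -1.0, -0.0], [0.0, 0.0, -1.0]] [-2.98862702e+01 -5.22223773e+00  9.87261624e+01 -8.95658613e-03
  8.64794523e+01  5.99398930e+01]
[310.02759644 245.54141595]
[310.80918553 215.20881756]
[296.33110508 347.09174829]
[457.35496284 222.04275587]
```

View pics/w1.png

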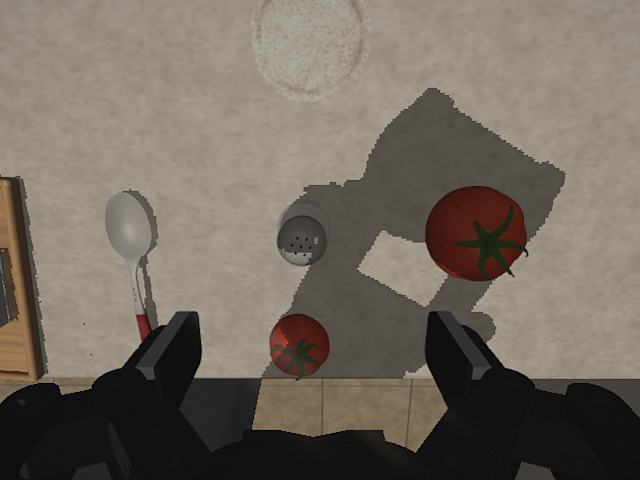

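The wrist view shows the shaker cap at (302,241) and its body at about (303,218). The small tomato is at (299,345) and the big tomato at (476,233).

```bash
python3 - <<'E'
from h import *
print(ray('w1.png',302,241,82),ray('w1.png',302,217,15),ray('w1.png',299,345,28))
E
```

```text
[ 510.2 -256.3   82. ] [ 511.3 -254.5   15. ] [ 397.3 -251.8   28. ]
```

Emit:
drive_tool(
  deltas=[
    {"hand": -1,"offset": [0.001,-0.0065,0.01],"yaw": 0},
    {"hand": -1,"offset": [0.001,-0.0065,0.035],"yaw": 0},
    {"hand": -1,"offset": [0.001,-0.0065,0.065],"yaw": 0},
    {"hand": -1,"offset": [0.001,-0.0065,0.095],"yaw": 0},
    {"hand": -1,"offset": [0.001,-0.0065,0.12],"yaw": 0},
    {"hand": -1,"offset": [0.001,-0.0065,0.14],"yaw": 0},
    {"hand": -1,"offset": [0.001,-0.0065,0.152],"yaw": 0},
    {"hand": -1,"offset": [0.001,-0.0065,0.156],"yaw": 0},
    {"hand": -1,"offset": [0.001,-0.0065,0.156],"yaw": 0},
    {"hand": -0.2,"offset": [0.001,-0.0065,0.156],"yaw": 0},
    {"hand": 0.1,"offset": [0.001,-0.0065,0.156],"yaw": 0},
    {"hand": 0.4,"offset": [0.001,-0.0065,0.156],"yaw": 0},
    {"hand": 1,"offset": [0.001,-0.0065,0.156],"yaw": 0},
    {"hand": 1,"offset": [0.001,-0.0065,0.156],"yaw": 0},
    {"hand": 1,"offset": [0.001,-0.0065,0.156],"yaw": 0},
    {"hand": 1,"offset": [0.001,-0.0065,0.156],"yaw": 0},
  ],
  grip_force=30,
)

```text
clock: 4.03
eef_pos: [510.8, -256.0, 45.0]
ee_rot: [[1.0, 0.004, 0.001], [0.004, -1.0, -0.0], [0.001, 0.0, -1.0]]
force: [-1.3, 0.7, 5.8]
finger_gap: 0.453
grip_force: 30.1
```

Emit:
drive_tool(
  deltas=[
    {"hand": 1,"offset": [0,0,-0.01],"yaw": 0},
    {"hand": 1,"offset": [0,0,-0.03],"yaw": 0},
    {"hand": 1,"offset": [0,0,-0.06],"yaw": 0},
    {"hand": 1,"offset": [0,0,-0.09],"yaw": 0},
    {"hand": 1,"offset": [-0.002,-0.01,-0.11],"yaw": 0},
    {"hand": 1,"offset": [-0.006,-0.03,-0.12],"yaw": 0},
    {"hand": 1,"offset": [-0.012,-0.06,-0.12],"yaw": 0},
    {"hand": 1,"offset": [-0.018,-0.09,-0.12],"yaw": 0},
    {"hand": 1,"offset": [-0.025,-0.12,-0.12],"yaw": 0},
    {"hand": 1,"offset": [-0.031,-0.15,-0.12],"yaw": 0},
    {"hand": 1,"offset": [-0.037,-0.18,-0.12],"yaw": 0},
    {"hand": 1,"offset": [-0.043,-0.21,-0.12],"yaw": 0},
    {"hand": 1,"offset": [-0.049,-0.24,-0.12],"yaw": 0},
    {"hand": 1,"offset": [-0.055,-0.27,-0.12],"yaw": 0},
    {"hand": 1,"offset": [-0.06,-0.29,-0.12],"yaw": 0},
    {"hand": 1,"offset": [-0.062,-0.302,-0.12],"yaw": 0},
    {"hand": 1,"offset": [-0.062,-0.305,-0.12],"yaw": 0},
    {"hand": 1,"offset": [-0.062,-0.305,-0.12],"yaw": 0},
    {"hand": 1,"offset": [-0.062,-0.305,-0.12],"yaw": 0},
  ],
)

```text
clock: 6.4
eef_pos: [447.4, 48.4, 164.2]
ee_rot: [[1.0, 0.003, -0.0], [0.003, -1.0, -0.0], [-0.0, 0.0, -1.0]]
force: [0.5, -0.1, -1.1]
finger_gap: 0.453
grip_force: 30.2
```

```bash
python3 - <<'E'
from h import *
a=snap('wrist','w2.png')['img']; b=snap('side','s2.png')['img']; print(robot.get_state()['eef_pos'])
cv2.imwrite('pics/c3.png',np.hstack([cv2.resize(a,(400,300)),cv2.resize(b[150:390,200:520],(400,300))]))
print(proj('w2.png',(448.6,49.2,34)))
E
```

```text
[447.39890022  48.40935033 164.2409618 ]
[310.84492322 236.20696934]
```

View pics/c3.png

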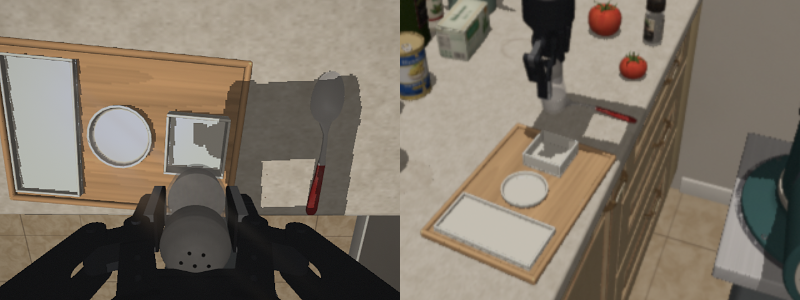

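```bash
python3 - <<'E'
from h import *
S=1.6
for n,p,z in [('cup',(197,145),34),('dish',(120.5,136.5),20),('trough',(40,125),19)]: print(n,ray('w2.png',p[0]*S+.3,p[1]*S+.3,z))
c=np.load('pics/w2.png.npz');T=c['camera_from_world'];print(-T[:3,:3].T@T[:3,3])
print(proj('w2.png',(447.4,48.4,164+40)),proj('w2.png',(447.4,48.4,120)))
a=cv2.imread('pics/w2.png');cv2.imwrite('pics/c4.png',cv2.resize(a[150:480,180:460],(680,600)*1 if 0 else (509,600)))
E
```

```text
cup [451.5  46.   34. ]
dish [457.5 135.2  20. ]
trough [470.4 227.3  19. ]
[522.17701378  47.92878169 293.62302316]
[310.16884523 406.07428864] [311.45431855 286.57858196]
```

View pics/c4.png

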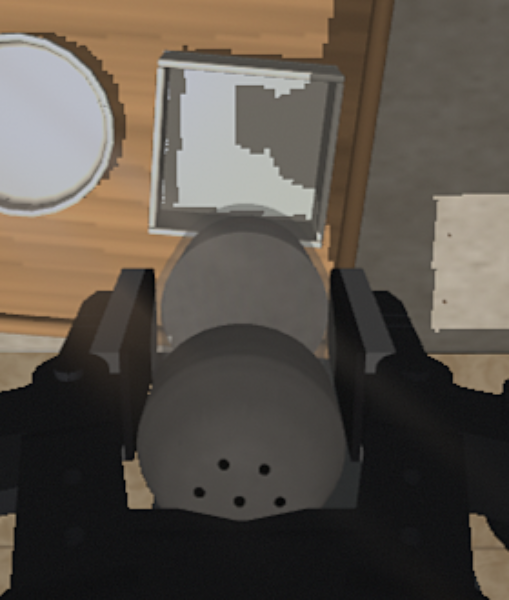

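Cup centre (243,150) and shaker axis (244) line up in the crop, so lower it in.

Emit:
drive_tool(
  deltas=[
    {"hand": 1,"offset": [0.002,0,0.01],"yaw": 0},
    {"hand": 1,"offset": [0.002,0,0.03],"yaw": 0},
    {"hand": 1,"offset": [0.002,0,0.055],"yaw": 0},
    {"hand": 1,"offset": [0.002,0,0.075],"yaw": 0},
    {"hand": 1,"offset": [0.002,0,0.09],"yaw": 0},
    {"hand": 1,"offset": [0.002,0,0.098],"yaw": 0},
    {"hand": 1,"offset": [0.002,0,0.103],"yaw": 0},
    {"hand": 1,"offset": [0.002,0,0.106],"yaw": 0},
    {"hand": 1,"offset": [0.002,0,0.107],"yaw": 0},
    {"hand": 1,"offset": [0.002,0,0.107],"yaw": 0},
    {"hand": 1,"offset": [0.002,0,0.107],"yaw": 0},
  ],
)

```text
clock: 7.88
eef_pos: [449.4, 48.9, 57.6]
ee_rot: [[1.0, 0.004, 0.0], [0.004, -1.0, 0.0], [0.0, -0.0, -1.0]]
force: [-0.1, 0.7, -0.6]
finger_gap: 0.451
grip_force: 30.2
```

Emit:
drive_tool(
  deltas=[
    {"hand": 1,"offset": [0,0,0.001],"yaw": 0},
    {"hand": 1,"offset": [0,0,0.0015],"yaw": 0},
    {"hand": 1,"offset": [0,0,0.0015],"yaw": 0},
    {"hand": 0.0,"offset": [0,0,0.0015],"yaw": 0},
    {"hand": -0.5,"offset": [0,0,0.0015],"yaw": 0},
    {"hand": -1,"offset": [0,0,0.0015],"yaw": 0},
    {"hand": -1,"offset": [0,0,0.0015],"yaw": 0},
    {"hand": -1,"offset": [0,0,0.0015],"yaw": 0},
    {"hand": -1,"offset": [0,0,0.0015],"yaw": 0},
    {"hand": -1,"offset": [0,0,-0.01],"yaw": 0},
    {"hand": -1,"offset": [0,0,-0.03],"yaw": 0},
    {"hand": -1,"offset": [0,0,-0.06],"yaw": 0},
    {"hand": -1,"offset": [0,0,-0.09],"yaw": 0},
    {"hand": -1,"offset": [0,0,-0.11],"yaw": 0},
    {"hand": -1,"offset": [0,0,-0.12],"yaw": 0},
    {"hand": -1,"offset": [0,0,-0.12],"yaw": 0},
  ],
)

```text
clock: 9.88
eef_pos: [449.4, 48.9, 177.4]
ee_rot: [[1.0, 0.004, 0.0], [0.004, -1.0, 0.0], [0.0, -0.0, -1.0]]
force: [0.4, -0.4, -0.2]
finger_gap: 1.0
grip_force: 0.0
```

```bash
python3 - <<'E'
from h import *
b=snap('side','s3.png')['img']; a=snap('scene','s3b.png')['img']; print(robot.get_state()['eef_pos'])
cv2.imwrite('pics/c5.png',np.hstack([cv2.resize(b[130:370,200:440],(400,400)),cv2.resize(a[150:350,220:420],(400,400))]))
E
```

```text
[449.01956261  48.86130856 176.32283652]
```

View pics/c5.png

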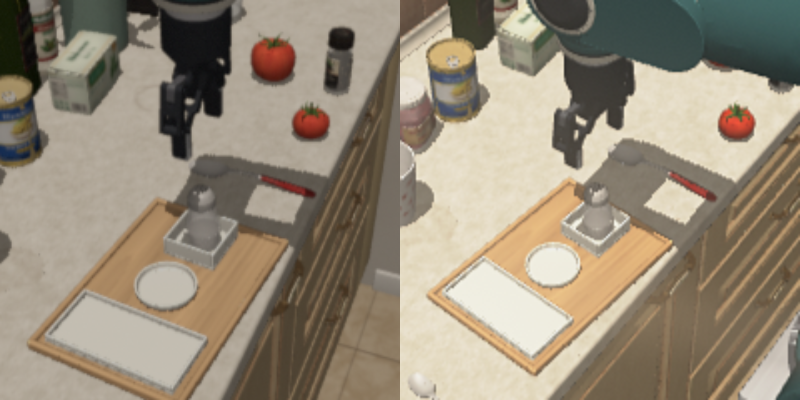

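Both views show the shaker upright in the cup, at (203,220) in the left half and (597,215) in the right. Next, the tomato.

Emit:
drive_tool(
  deltas=[
    {"hand": -1,"offset": [-0.002,0.01,0],"yaw": 0},
    {"hand": -1,"offset": [-0.006,0.035,0],"yaw": 0},
    {"hand": -1,"offset": [-0.012,0.07,0],"yaw": 0},
    {"hand": -1,"offset": [-0.019,0.11,0],"yaw": 0},
    {"hand": -1,"offset": [-0.026,0.15,0],"yaw": 0},
    {"hand": -1,"offset": [-0.033,0.19,0.01],"yaw": 0},
    {"hand": -1,"offset": [-0.04,0.23,0.02],"yaw": 0},
    {"hand": -1,"offset": [-0.047,0.265,0.03],"yaw": 0},
    {"hand": -1,"offset": [-0.051,0.29,0.04],"yaw": 0},
    {"hand": -1,"offset": [-0.053,0.298,0.045],"yaw": 0},
    {"hand": -1,"offset": [-0.053,0.298,0.05],"yaw": 0},
    {"hand": -1,"offset": [-0.053,0.298,0.05],"yaw": 0},
  ],
)

```text
clock: 11.48
eef_pos: [397.5, -248.6, 127.0]
ee_rot: [[1.0, 0.004, -0.0], [0.004, -1.0, 0.0], [-0.0, -0.0, -1.0]]
force: [-0.7, -0.9, -0.5]
finger_gap: 0.999
grip_force: 0.0
```

```bash
python3 - <<'E'
from h import *
a=snap('wrist','w4.png')['img']; s=robot.get_state();print(s['eef_pos'],s['joints'])
h=cv2.cvtColor(a,cv2.COLOR_BGR2HSV); m=((h[...,0]<8)|(h[...,0]>172))&(h[...,1]>150)&(h[...,2]>50)
n,l,st,c=cv2.connectedComponentsWithStats(m.astype('uint8'))
for i in range(1,n):
  if st[i,4]>500: x,y,w,hh,A=st[i]; print(st[i],ray('w4.png',x+w/2,y+hh/2,28))
E
```

```text
[ 397.63902015 -248.67638757  127.3651576 ] [-3.51416303e+01 -1.67403692e+01  1.15484446e+02  6.36577980e-03
  8.12571673e+01  5.45845931e+01]
[  505     0   135   139 13406] [ 502.8 -390.1   28. ]
[  85  209   43  101 1582] [ 391.5 -119.4   28. ]
[ 275  210   84   87 3274] [ 396.3 -251.8   28. ]
```

Emit:
drive_tool(
  deltas=[
    {"hand": -1,"offset": [-0.001,0.0015,0.01],"yaw": 0},
    {"hand": -1,"offset": [-0.001,0.0015,0.03],"yaw": 0},
    {"hand": -1,"offset": [-0.001,0.0015,0.055],"yaw": 0},
    {"hand": -1,"offset": [-0.001,0.0015,0.08],"yaw": 0},
    {"hand": -1,"offset": [-0.001,0.0015,0.095],"yaw": 0},
    {"hand": -1,"offset": [-0.001,0.0015,0.101],"yaw": 0},
    {"hand": -1,"offset": [-0.001,0.0015,0.101],"yaw": 0},
    {"hand": -0.6,"offset": [-0.001,0.0015,0.101],"yaw": 0},
    {"hand": -0.3,"offset": [-0.001,0.0015,0.101],"yaw": 0},
    {"hand": 0,"offset": [-0.001,0.0015,0.101],"yaw": 0},
    {"hand": 1,"offset": [-0.001,0.0015,0.101],"yaw": 0},
    {"hand": 1,"offset": [-0.001,0.0015,0.101],"yaw": 0},
    {"hand": 1,"offset": [-0.001,0.0015,0.101],"yaw": 0},
    {"hand": 1,"offset": [-0.001,0.0015,0.101],"yaw": 0},
  ],
  grip_force=25,
)

```text
clock: 13.28
eef_pos: [396.8, -251.0, 27.3]
ee_rot: [[1.0, 0.004, 0.001], [0.004, -1.0, -0.0], [0.001, 0.0, -1.0]]
force: [-2.9, 1.9, 9.0]
finger_gap: 0.6
grip_force: 24.6
```

Emit:
drive_tool(
  deltas=[
    {"hand": 1,"offset": [0,0,-0.01],"yaw": 0},
    {"hand": 1,"offset": [0,0,-0.03],"yaw": 0},
    {"hand": 1,"offset": [0,0,-0.06],"yaw": 0},
    {"hand": 1,"offset": [0,0,-0.09],"yaw": 0},
    {"hand": 1,"offset": [0.002,-0.01,-0.12],"yaw": 0},
    {"hand": 1,"offset": [0.005,-0.03,-0.14],"yaw": 0},
    {"hand": 1,"offset": [0.01,-0.06,-0.152],"yaw": 0},
    {"hand": 1,"offset": [0.014,-0.09,-0.155],"yaw": 0},
    {"hand": 1,"offset": [0.019,-0.12,-0.155],"yaw": 0},
    {"hand": 1,"offset": [0.025,-0.155,-0.155],"yaw": 0},
    {"hand": 1,"offset": [0.03,-0.19,-0.155],"yaw": 0},
    {"hand": 1,"offset": [0.036,-0.225,-0.155],"yaw": 0},
    {"hand": 1,"offset": [0.041,-0.26,-0.155],"yaw": 0},
    {"hand": 1,"offset": [0.047,-0.295,-0.155],"yaw": 0},
    {"hand": 1,"offset": [0.052,-0.33,-0.155],"yaw": 0},
    {"hand": 1,"offset": [0.057,-0.36,-0.155],"yaw": 0},
    {"hand": 1,"offset": [0.06,-0.382,-0.155],"yaw": 0},
    {"hand": 1,"offset": [0.061,-0.39,-0.155],"yaw": 0},
    {"hand": 1,"offset": [0.061,-0.39,-0.155],"yaw": 0},
    {"hand": 1,"offset": [0.061,-0.39,-0.155],"yaw": 0},
  ],
)

```text
clock: 15.78
eef_pos: [455.9, 138.7, 181.5]
ee_rot: [[1.0, 0.003, 0.0], [0.003, -1.0, -0.0], [0.0, 0.0, -1.0]]
force: [0.6, 0.9, -1.6]
finger_gap: 0.595
grip_force: 26.3
```

```bash
python3 - <<'E'
from h import *
a=snap('wrist','w5.png')['img']; print(robot.get_state()['eef_pos'])
cv2.imwrite('pics/c6.png',cv2.resize(a[130:480,150:500],(600,600)))
E
```

```text
[455.95319275 138.68669009 181.44824697]
```

View pics/c6.png

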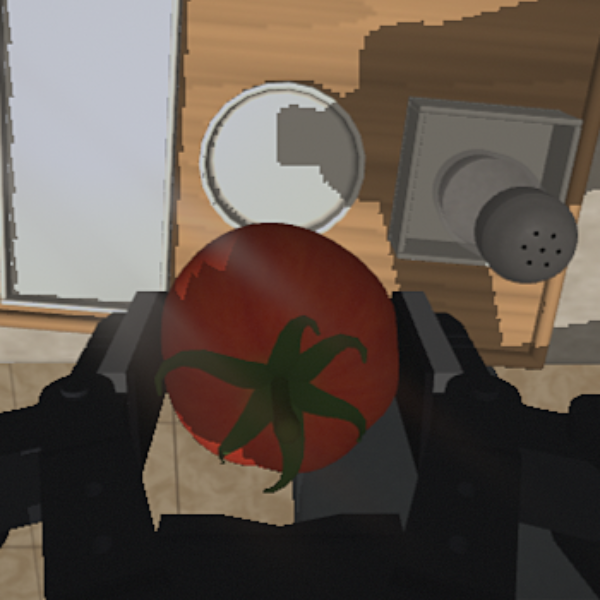

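The dish centre (283,160) lines up with the tomato (281,347) laterally. The cup wall is close to the fingers, so I'll lower and open only part way.

Emit:
drive_tool(
  deltas=[
    {"hand": 1,"offset": [0.0005,0,0.01],"yaw": 0},
    {"hand": 1,"offset": [0.0005,0,0.03],"yaw": 0},
    {"hand": 1,"offset": [0.0005,0,0.06],"yaw": 0},
    {"hand": 1,"offset": [0.0005,0,0.09],"yaw": 0},
    {"hand": 1,"offset": [0.0005,0,0.112],"yaw": 0},
    {"hand": 1,"offset": [0.0005,0,0.127],"yaw": 0},
    {"hand": 1,"offset": [0.0005,0,0.135],"yaw": 0},
    {"hand": 1,"offset": [0.0005,0,0.139],"yaw": 0},
    {"hand": 1,"offset": [0.0005,0,0.141],"yaw": 0},
    {"hand": 1,"offset": [0.0005,0,0.141],"yaw": 0},
    {"hand": 1,"offset": [0.0005,0,0.141],"yaw": 0},
  ],
)

```text
clock: 17.2
eef_pos: [456.6, 139.4, 40.7]
ee_rot: [[1.0, 0.004, 0.001], [0.004, -1.0, 0.0], [0.001, -0.0, -1.0]]
force: [0.1, 0.0, -0.4]
finger_gap: 0.597
grip_force: 26.3
```

Emit:
drive_tool(
  deltas=[
    {"hand": 1,"offset": [0,0,0.001],"yaw": 0},
    {"hand": 1,"offset": [0,0,0.0015],"yaw": 0},
    {"hand": 1,"offset": [0,0,0.0015],"yaw": 0},
  ],
)

```text
clock: 17.58
eef_pos: [456.7, 139.4, 39.3]
ee_rot: [[1.0, 0.004, 0.0], [0.004, -1.0, 0.0], [0.0, -0.0, -1.0]]
force: [-2.3, -1.7, 7.3]
finger_gap: 0.601
grip_force: 26.7
```

Contact. Release gently, partly open, and rise.

Emit:
drive_tool(
  deltas=[
    {"hand": -0.25,"offset": [0,0,0],"yaw": 0},
    {"hand": -0.35,"offset": [0,0,0],"yaw": 0},
    {"hand": -0.45,"offset": [0,0,0],"yaw": 0},
    {"hand": -0.45,"offset": [0,0,0],"yaw": 0},
    {"hand": -0.45,"offset": [0,0,-0.003],"yaw": 0},
    {"hand": -0.45,"offset": [0,0,-0.012],"yaw": 0},
    {"hand": -0.45,"offset": [0,0,-0.03],"yaw": 0},
    {"hand": -0.45,"offset": [0,0,-0.055],"yaw": 0},
    {"hand": -0.6,"offset": [0,0,-0.085],"yaw": 0},
    {"hand": -1,"offset": [0,0,-0.11],"yaw": 0},
    {"hand": -1,"offset": [0,0,-0.125],"yaw": 0},
    {"hand": -1,"offset": [0,0,-0.13],"yaw": 0},
    {"hand": -1,"offset": [0,0,-0.13],"yaw": 0},
  ],
)

```text
clock: 19.2
eef_pos: [456.3, 139.4, 168.5]
ee_rot: [[1.0, 0.004, -0.0], [0.004, -1.0, -0.0], [-0.0, 0.0, -1.0]]
force: [-0.9, -0.3, 0.5]
finger_gap: 1.001
grip_force: 0.0
```

```bash
python3 - <<'E'
from h import *
b=snap('side','s6.png')['img']; a=snap('wrist','w6.png')['img']; print(robot.get_state()['eef_pos'])
cv2.imwrite('pics/c7.png',np.hstack([cv2.resize(b[200:440,200:440],(400,400)),cv2.resize(a[130:480,150:500],(400,400))]))
E
```

```text
[456.17591092 139.30503878 167.90158921]
```

View pics/c7.png

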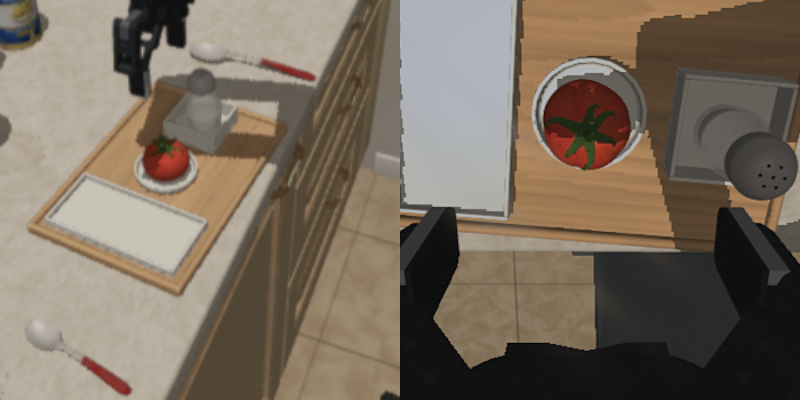

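The tomato sits in the dish, at (167,160) in the left half. Now above the short spoon.

Emit:
drive_tool(
  deltas=[
    {"hand": -1,"offset": [-0.001,-0.01,0],"yaw": 0},
    {"hand": -1,"offset": [-0.003,-0.035,0],"yaw": 1},
    {"hand": -1,"offset": [-0.005,-0.07,0],"yaw": 2},
    {"hand": -1,"offset": [-0.008,-0.11,0],"yaw": 4},
    {"hand": -1,"offset": [-0.011,-0.15,0],"yaw": 6},
    {"hand": -1,"offset": [-0.014,-0.19,0],"yaw": 8},
    {"hand": -1,"offset": [-0.017,-0.225,0.005],"yaw": 9},
    {"hand": -1,"offset": [-0.019,-0.246,0.01],"yaw": 9},
    {"hand": -1,"offset": [-0.02,-0.253,0.015],"yaw": 9},
    {"hand": -1,"offset": [-0.02,-0.253,0.02],"yaw": 9},
    {"hand": -1,"offset": [-0.02,-0.253,0.02],"yaw": 9},
  ],
)

```text
clock: 20.68
eef_pos: [435.6, 391.4, 148.4]
ee_rot: [[0.988, -0.153, -0.0], [-0.153, -0.988, -0.0], [-0.0, 0.001, -1.0]]
force: [-0.6, -0.6, -0.1]
finger_gap: 1.003
grip_force: 0.0
```

```bash
python3 - <<'E'
from h import *
a=snap('wrist','w7.png')['img']; s=robot.get_state();print(s['eef_pos'],s['joints'])
print([proj('w7.png',p) for p in [(498.8,382.5,6),(372.6,402.2,6),(435.7,392.3,6)]])
E
```

```text
[435.67108957 391.52076133 148.8226607 ] [ 3.94523549e+01 -2.01382010e+00  1.00542530e+02 -5.71889168e-03
  8.14760729e+01  1.38274090e+02]
[array([310.76332309, 143.33408038]), array([310.61684775, 312.18954739]), array([310.75265316, 233.35535063])]
```

View pics/w7.png

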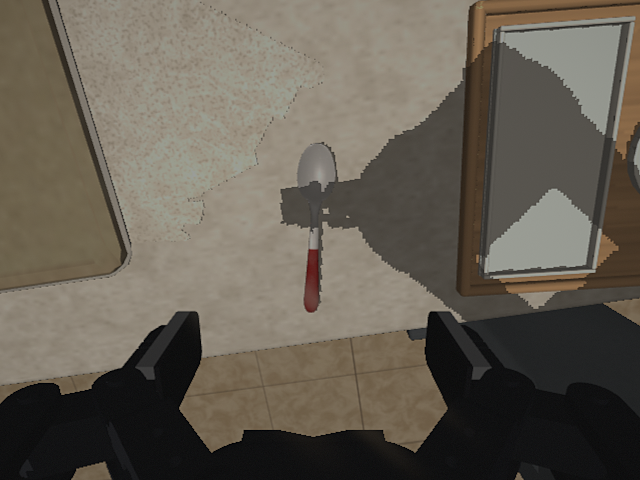

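The spoon runs from (317,143) to (312,312), centred between the jaws and tilted about 1.7°. Descend and grip.

Emit:
drive_tool(
  deltas=[
    {"hand": -0.5,"offset": [0,0,0.01],"yaw": 1.5},
    {"hand": -0.2,"offset": [0,0,0.035],"yaw": 1.5},
    {"hand": 0,"offset": [0,0,0.065],"yaw": 1.5},
    {"hand": 0,"offset": [0,0,0.09],"yaw": 1.5},
    {"hand": 0,"offset": [0,0,0.11],"yaw": 1.5},
    {"hand": 0,"offset": [0,0,0.122],"yaw": 1.5},
    {"hand": 0,"offset": [0,0,0.128],"yaw": 1.5},
    {"hand": 0,"offset": [0,0,0.131],"yaw": 1.5},
    {"hand": 0,"offset": [0,0,0.131],"yaw": 1.5},
    {"hand": 0.3,"offset": [0,0,0.131],"yaw": 1.5},
    {"hand": 0.5,"offset": [0,0,0.131],"yaw": 1.5},
    {"hand": 0.7,"offset": [0,0,0.131],"yaw": 1.5},
    {"hand": 1,"offset": [0,0,0.131],"yaw": 1.5},
    {"hand": 1,"offset": [0,0,0.131],"yaw": 1.5},
    {"hand": 1,"offset": [0,0,0.131],"yaw": 1.5},
    {"hand": 1,"offset": [0,0,0.131],"yaw": 1.5},
  ],
  grip_force=25,
)

```text
clock: 22.72
eef_pos: [435.7, 392.4, 18.3]
ee_rot: [[0.984, -0.178, 0.0], [-0.178, -0.984, 0.0], [0.0, -0.0, -1.0]]
force: [-0.6, 0.1, 6.1]
finger_gap: 0.223
grip_force: 24.6
```

Emit:
drive_tool(
  deltas=[
    {"hand": 1,"offset": [0,0,-0.005],"yaw": 0},
    {"hand": 1,"offset": [0,0,-0.02],"yaw": 0},
    {"hand": 1,"offset": [0,0,-0.045],"yaw": 0},
    {"hand": 1,"offset": [0.001,0.004,-0.07],"yaw": 0},
    {"hand": 1,"offset": [0.006,0.015,-0.085],"yaw": 0},
    {"hand": 1,"offset": [0.014,0.038,-0.09],"yaw": -1},
    {"hand": 1,"offset": [0.023,0.063,-0.09],"yaw": -2},
    {"hand": 1,"offset": [0.032,0.088,-0.09],"yaw": -3},
    {"hand": 1,"offset": [0.042,0.113,-0.09],"yaw": -4},
    {"hand": 1,"offset": [0.051,0.138,-0.09],"yaw": -5},
    {"hand": 1,"offset": [0.056,0.152,-0.09],"yaw": -5.5},
    {"hand": 1,"offset": [0.0575,0.156,-0.09],"yaw": -5.5},
    {"hand": 1,"offset": [0.0575,0.156,-0.09],"yaw": -5.5},
    {"hand": 1,"offset": [0.0575,0.156,-0.09],"yaw": -5.5},
  ],
)

```text
clock: 24.48
eef_pos: [464.1, 229.1, 107.8]
ee_rot: [[0.997, -0.083, -0.0], [-0.083, -0.997, 0.0], [-0.0, -0.0, -1.0]]
force: [0.1, 0.0, -0.3]
finger_gap: 0.217
grip_force: 24.3
```

```bash
python3 - <<'E'
from h import *
b=snap('side','s8.png')['img']; a=snap('wrist','w8.png')['img']; print(robot.get_state()['eef_pos'])
cv2.imwrite('pics/c8.png',np.hstack([cv2.resize(b[200:440,200:440],(400,400)),cv2.resize(a[40:440,120:520],(400,400))]))
E
```

```text
[464.10050374 229.052948   107.74475085]
```

View pics/c8.png

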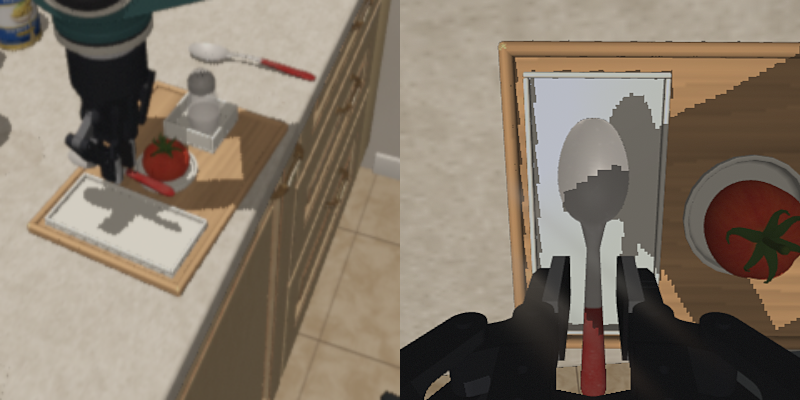

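The wrist view shows the spoon held level and aligned along the trough, column 594 against the trough centre at 598. Lower it.

Emit:
drive_tool(
  deltas=[
    {"hand": 1,"offset": [0,0,0.01],"yaw": 0},
    {"hand": 1,"offset": [0,0,0.03],"yaw": 0},
    {"hand": 1,"offset": [0,0,0.05],"yaw": 0},
    {"hand": 1,"offset": [0,0,0.065],"yaw": 0},
    {"hand": 1,"offset": [0,0,0.073],"yaw": 0},
    {"hand": 1,"offset": [0,0,0.077],"yaw": 0},
    {"hand": 1,"offset": [0,0,0.078],"yaw": 0},
    {"hand": 1,"offset": [0,0,0.078],"yaw": 0},
    {"hand": 1,"offset": [0,0,0.078],"yaw": 0},
  ],
)

```text
clock: 25.7
eef_pos: [464.4, 228.6, 30.2]
ee_rot: [[0.997, -0.083, 0.001], [-0.083, -0.997, 0.0], [0.001, -0.0, -1.0]]
force: [0.2, -0.6, -0.1]
finger_gap: 0.222
grip_force: 24.3
```

Emit:
drive_tool(
  deltas=[
    {"hand": 1,"offset": [0,0,0.001],"yaw": 0},
    {"hand": 1,"offset": [0,0,0.001],"yaw": 0},
    {"hand": 0.5,"offset": [0,0,0.001],"yaw": 0},
    {"hand": 0.3,"offset": [0,0,0.001],"yaw": 0},
    {"hand": 0.2,"offset": [0,0,0.001],"yaw": 0},
    {"hand": 0.2,"offset": [0,0,0.001],"yaw": 0},
    {"hand": 0.2,"offset": [0,0,-0.003],"yaw": 0},
    {"hand": 0.2,"offset": [0,0,-0.015],"yaw": 0},
    {"hand": 0.2,"offset": [0,0,-0.035],"yaw": 0},
    {"hand": 0.2,"offset": [0,0,-0.065],"yaw": 0},
    {"hand": 0,"offset": [0,0,-0.1],"yaw": 0},
    {"hand": -0.5,"offset": [0,0,-0.135],"yaw": 0},
    {"hand": -1,"offset": [0,0,-0.16],"yaw": 0},
    {"hand": -1,"offset": [0,0,-0.17],"yaw": 0},
    {"hand": -1,"offset": [0,0,-0.17],"yaw": 0},
    {"hand": -1,"offset": [0,0,-0.17],"yaw": 0},
  ],
)

```text
clock: 27.7
eef_pos: [463.9, 228.4, 198.8]
ee_rot: [[0.997, -0.083, -0.001], [-0.083, -0.997, -0.001], [-0.001, 0.001, -1.0]]
force: [-1.1, -0.2, -0.6]
finger_gap: 0.999
grip_force: 0.0
```

```bash
python3 - <<'E'
from h import *
b=snap('side','s9.png')['img']; a=snap('wrist','w9.png')['img']
cv2.imwrite('pics/c9.png',np.hstack([cv2.resize(b[150:390,200:440],(400,400)),cv2.resize(a[40:440,120:520],(400,400))]))
E
```

```text
(no output)
```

View pics/c9.png

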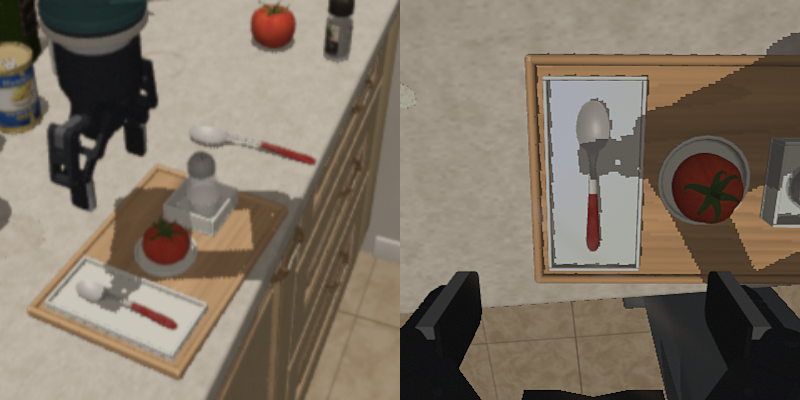

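The views show the spoon flat in the trough, the tomato in the dish and the shaker upright in the cup. The jar, big tomato and long spoon haven't moved.

```bash
python3 -c "
from rig import robot
print(robot.sign_off())"
```

```text
the job is handed in; nothing more can be done
None
```

The tray is packed and handed in: the salt shaker stands in the square cup, the smaller tomato is in the round dish, and the shorter spoon lies flat and lengthwise in the trough; the jar, bigger tomato and longer spoon were left where they were.

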